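# Index and seat a scooter fuel pump in its tank

### The job

The white fuel pump stands turned the wrong way in the mouth of the dark scooter fuel tank, its round flange propped up on the tank's locating pin. With the fingertips push its outlet pipe sideways to turn the pump until the notch in the flange's rim stands over the pin, then press the pump's body straight down until the flange is fully home on the tank, and move clear. Only push and press: never lift the pump, never pinch, lean down on or strain its black plastic outlet pipe, and leave the footpegs, wrench and bulb case where they lie.

Things in the scene. Friction and masses are not known exactly. Their poses are not given: they have to be found in the camera images.
- tank: dark steel fuel tank, fixed, 100 mm high, from -105 to +185 mm along its x and 210 mm wide, with a thin seam flange (234 mm wide) at half height. Origin on the work surface under the centre of the pump mouth; z up. A black filler cap, 62 mm wide, top at 141 mm, stands at +138 mm on its x axis. Round the mouth lies a flat dark ring 124 mm across, its top (the seat) at 106 mm
- seat (a point): centre of the pump mouth, on the seat's surface, on the axis about which the pump turns; 106 mm above the work surface
- pump: the white fuel pump, in the tank's mouth. Origin on its axis, on the flange's underside; x points to its notch, z up. It turns about the mouth's axis, either way round, with a push of about 2 N sideways on its outlet pipe, and stays where it is left; it cannot tilt or shift sideways
- pin (a point): the locating pin: a fixed upright bright steel lug on the ring, 7 mm wide, 10 mm high, oblong along the radius from 38 to 61 mm from the mouth's centre (so its outer 13 mm stay in sight beside the flange), with a rounded top. The point lies on its top, 43.5 mm from the mouth's centre, in the tank's +y direction
- notch (a point): the notch in the rim of the pump's white round flange (96 mm across, 6 mm thick): 12 mm wide, open at the rim, 12 mm deep. The point lies in the middle of the notch, level with the flange's top, 43.5 mm from the axis. It is the only notch
- outlet_tip (a point): the end of the pump's black outlet pipe, opposite the notch, 64 mm from the axis, 28 mm above the flange's underside. The pipe, 11 mm thick, runs level along the radius from an upright riser (14 mm wide, its centre 31 mm from the axis, its top 27 mm above the flange's top) out to this point, with 17 mm free below it. Force on the pipe: at most 40 N
- pump_top (a point): the place to press: centre of the flat top of the round cap in the middle of the pump (36 mm across), on the axis, 10 mm above the flange's top. A black connector socket, 26 x 16 mm and as high as the cap, stands beside it, a quarter turn anticlockwise (seen from above) from the notch, its middle 31 mm from the axis
- pump_drop (a joint): how far the pump has gone down, in m: 0 at the start (flange's underside 10 mm above the seat, on top of the pin), 0.010 fully home, negative if lifted. An O-ring holds it by friction: it stays where it is left and takes about 8 to 11 N to press down once the notch, with 2.5 mm of play to each side, is over the pin
- footpeg_a: bystander: black rubber footpeg, 110 mm long, 31 mm thick, lying by the tank's +y side. Origin under its middle, x along it
- footpeg_b: bystander: the second footpeg, like the first
- wrench: bystander: steel combination wrench, 190 mm long, 8 mm thick, lying flat by the tank's -y side. Origin under its middle, x along it
- bulb_case: bystander: clear plastic case, 46 x 46 x 74 mm, with a glass bulb in it, standing by the tank's -y side. Origin under its middle

How it is judged:
By the outcome, as a careful person would: the job done as asked, in the order asked, and still so for the second after the job is handed in, with the robot touching nothing.
It also fails if it takes over 54 s, if anything falls off the work surface, if the arm or the gripper's body presses on something with over 40 N, if the wrist force passes 120 N, or if a joint passes its speed limit or range.

### The arm

A 6-joint arm with a two-finger parallel gripper is mounted at the origin on the work surface. World frame = base frame: x ahead of the robot, y to its left, z up, the work surface at z = 0. Lengths are in m, angles in rad, forces in N, time in s.
With the tool pointing down it reaches from about 0.325 to 0.85 m from the base axis. Payload 15.5 kg.
Tool frame: the origin (TCP) lies between the finger pads; the fingertips stand 17 mm ahead of it and the grasp point (between the pads) lies 2 mm behind it; z points along the fingers, y is the line along which they close (so a half turn about z gives the same grasp; the last joint's range is limited). The gripper opens to 91 mm and grips with 3 to 60 N. Pads are 32 mm wide; open, the fingers measure 118 mm over their backs; the gripper's body (76 mm by 178 mm) begins 60 mm behind the grasp point.
Start: joints at [-1.327, 0.494, 1.345, -0, 1.302, -0.096], TCP at [0.208, -0.589, 0.231] pointing down, gripper open.
Joint ranges: [-2.91, 2.91], [-0.82, 2.16], [0.22, 2.67], [-1.22, 4.37], [0.12, 2.79], [-3.08, 3.08]. Speed limits (rad/s): [1.89, 1.89, 2.57, 3.01, 3.01, 3.01].

### API

Orientations are given as a rotation vector (axis times angle).
In Python, from station import ctrl gives the robot as it stands. The module is installed in compiled form; this text tells all that it offers.
- The arm moves only by the tool send_rows, never from a script. Its argument "moves" is a list that holds one entry, the list of rows, each a list of 6 numbers: the shift along the tool's x, y, z normalised to -1 to 1, where 1 is 2 cm, then the turn, a rotation vector about the tool's x, y, z normalised to -1 to 1, where 1 is 180 degrees. In form: [[[dx, dy, dz, ax, ay, az], ...]]. A call has exactly 5 rows; each row shifts and turns the commanded pose from where the row before left it, along the tool's axes as they then stand; what a row does not reach is not made up. A row lasts 1/8 s, in which the tool goes at most 62.5 mm and 10.7 degrees, less where a joint would pass 70% of its speed; a pose out of reach is approached as far as the arm can. A call with a number of a shift or a turn outside -1 to 1 is refused whole. A call with a gripper value outside its range is refused whole. "jaw" is the opening, from -1 (shut) to 1 (fully open), set as the call begins (left out, the last holds). The fingers move at their own pace and stop on an object; the grip force is fixed at half the most. Time passes only in rows, so rows that do not move let the fingers close, or fill a call up. It gives the time, the measured TCP pose, the force, the opening and the grip force at its end, in the units of the state.
- ctrl.state(): the state, without advancing time (a new reading comes with each control period).
- ctrl.get_image(name): name is "side" or "top"; returns (picture, depth): 420x560x3 uint8, red, green, blue; 420x560 float32, m along the optical axis (not along the pixel's ray), 0 where there is no reading.
- ctrl.calibration(name): a dict with "fx", "fy", "cx", "cy" (pixels), "R" (3x3) and "t" (3): a world point X has camera coordinates R X + t. Camera axes: x right, y down, z forward; pixel columns grow to the right and rows downward; lengths in m; the calibration is good to about 2 mm. A picture is of the moment at which its call begins. calibration takes no time and is no camera call.
- ctrl.close_job(): hands the job in; it is judged then, once.
Trained networks look in the newest picture that a camera, given by its name, has taken for a name from the list of things; names that differ only in an ending like _2 or _b are one class to them, and where a whole thing is asked for, a point or a joint stands for the part that bears it (a point fixed in the world has none). Each returns a list of dicts, best first, with "score" (0 to 1); they miss things now and then, are a little off and sometimes report something else, mostly with a low value. They report only what shows in the picture. A call takes as long as a camera call.
- ctrl.cut_out(camera, target): "pixels" (420x560 bool, what is visible of it) and "centre" ([row, column] in pixels, amid what is visible of it).
The state is a dict: "clock": time; "joint_positions": joint angles; "qd": joint speeds; "joint_efforts": joint torques, N m; "tcp_pos": TCP position; "orientation": TCP orientation; "contact_force": force on the tool from outside, world axes, zero at the start; "ft_torque": the same for the moment, N m; "grip_width": finger opening in m; "grasp_force": force on a finger pad.
Only numpy, scipy, OpenCV 4.12 (cv2) and the standard library are available. Lean on these libraries where they do the work, as an engineer would, in place of code of your own. Each camera call takes 0.05 s, during which the arm holds its last target. There are 200 camera calls.

## Working session

There is one attempt and no reset: what is moved stays moved. The work goes in short steps, Python scripts to look and compute and a tool call to move; the robot and the scene stay as the last step left them, time stands still between calls to the robot, and variables do not carry over. Pictures are saved under pics/ and viewed, at most 10 in all, crops included, and the job is handed in when it is done.

Besides the shell and the picture viewer there is one more tool, called after ">>>" as name(argument=value, ...), one argument or row to a line, values as JSON. send_rows: Moves the arm, as the interface text tells. Its arguments: {"type":"object","properties":{"moves":{"type":"array","items":{"type":"array","items":{"type":"array","items":{"type":"number"}}}},"jaw":{"type":"number"}},"required":["moves"]}

```bash
mkdir -p pics; cat > h.py <<'E'
import numpy as np, cv2
from station import ctrl
def px2w(cam,r,c,d):
    k=ctrl.calibration(cam);R=np.array(k["R"]);t=np.array(k["t"])
    p=np.array([(c-k["cx"])/k["fx"]*d,(r-k["cy"])/k["fy"]*d,d]);return R.T@(p-t)
def w2px(cam,X):
    k=ctrl.calibration(cam);p=np.array(k["R"])@np.array(X)+np.array(k["t"])
    return [p[1]/p[2]*k["fy"]+k["cy"],p[0]/p[2]*k["fx"]+k["cx"]]
def cloud(cam,D):
    k=ctrl.calibration(cam);r,c=np.mgrid[:420,:560]
    P=np.stack([(c-k["cx"])/k["fx"]*D,(r-k["cy"])/k["fy"]*D,D],-1)-np.array(k["t"])
    return P@np.array(k["R"])
E
python3 - <<'E'
from h import *
for cam in("top","side"):
    I,D=ctrl.get_image(cam); cv2.imwrite(f"pics/{cam}0.png",I[:,:,::-1]); np.save(cam+"0.npy",D)
    W=cloud(cam,D)
    for n in ("tank","pump","pin","notch","outlet_tip","pump_top"):
        for o in ctrl.cut_out(cam,n)[:1]:
            m=o["pixels"]&(D>0);r,c=[int(v) for v in o["centre"]]
            print(cam,n,round(o["score"],2),o["centre"],m.sum(),np.median(W[m],0).round(4),W[r,c].round(4))
s=ctrl.state();print(s["clock"],s["tcp_pos"],s["orientation"])
E
```

```text
top tank 0.85 [219.1, 280.7] 12413 [0.5729 0.0556 0.0991] [0.575  0.0655 0.119 ]
top pump 0.8 [231.4, 280.4] 1279 [0.5398 0.0652 0.1226] [0.5468 0.0655 0.1288]
top pin 0.91 [218.4, 287.5] 12164 [0.5727 0.0557 0.0992] [0.5772 0.0491 0.1198]
top notch 0.77 [235.7, 282.3] 1352 [0.5397 0.0632 0.1225] [0.5375 0.0609 0.1307]
top outlet_tip 0.57 [236.7, 279.6] 1315 [0.5397 0.0633 0.1226] [0.5352 0.0679 0.1284]
top pump_top 0.75 [234.8, 281.2] 1310 [0.5398 0.0633 0.1226] [0.5398 0.0631 0.1353]
side tank 0.59 [250.9, 285.8] 14960 [0.5313 0.1095 0.096 ] [0.5397 0.1153 0.1055]
side pump 0.94 [232.2, 298.9] 1456 [0.5334 0.069  0.1205] [0.5318 0.083  0.1299]
side pin 0.84 [253.7, 287.0] 14917 [0.5323 0.1098 0.096 ] [0.5327 0.1195 0.1043]
side notch 0.87 [230.8, 301.8] 1438 [0.5326 0.0697 0.1205] [0.53   0.0751 0.1303]
side outlet_tip 0.9 [228.7, 298.1] 1348 [0.5322 0.0702 0.1206] [0.5387 0.0714 0.1293]
side pump_top 0.65 [230.5, 298.2] 1382 [0.5318 0.0698 0.1206] [0.5345 0.0785 0.1306]
0.7 [ 0.20771784 -0.58948899  0.23092982] [ 3.09658164e+00  5.29649291e-01 -6.00586388e-05]
```

```bash
ls pics
```

```text
side0.png
top0.png
```

View pics/top0.png

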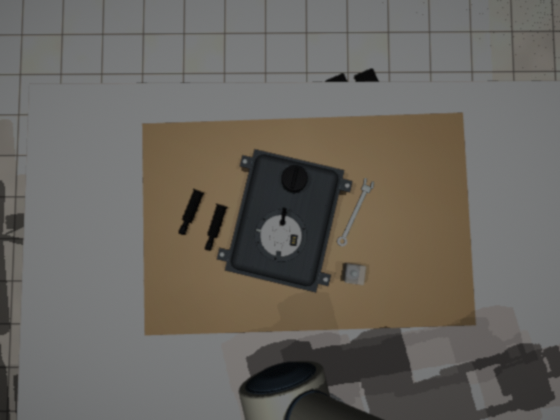

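View pics/side0.png

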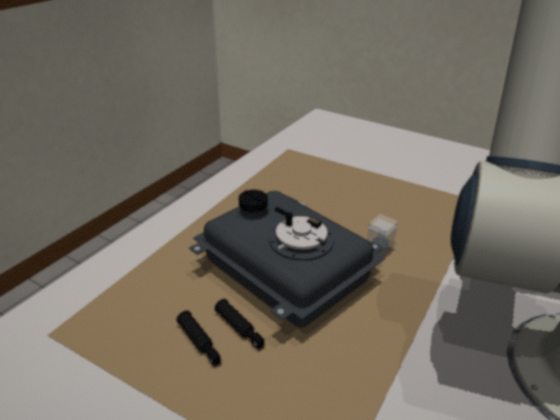

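```bash
python3 - <<'E'
from h import *
I=cv2.imread("pics/top0.png");J=cv2.imread("pics/side0.png")
a=cv2.resize(I[160:275,225:345],None,fx=5,fy=5,interpolation=3)
cv2.imwrite("pics/c0.png",a)
W=cloud("top",np.load("top0.npy"))
# white flange top fit
g=I.min(2);sub=np.zeros_like(g);sub[200:265,245:315]=1
m=(g>110)&(sub>0)
cs,_=cv2.findContours(m.astype(np.uint8),0,1);c=max(cs,key=cv2.contourArea)
(x,y),r=cv2.minEnclosingCircle(c);print("circ",x,y,r,W[m][:,2].mean())
k=ctrl.calibration("top");Z=np.load("top0.npy")[250,285];print(Z,k["fx"],W[250,285], px2w("top",y,x,Z))
# cap
z=W[:,:,2];mm=(z>.132)&(z<.146)&(np.indices(z.shape)[0]<200);print("cap",mm.sum(),W[mm].mean(0))
# tank top
t=(z>.09)&(z<.103);cs,_=cv2.findContours(t.astype(np.uint8),0,1);c=max(cs,key=cv2.contourArea);print(cv2.minAreaRect(W[c[:,0,1],c[:,0,0],:2].astype(np.float32)*1000))
q=(z>.134)&(z<.16)&(np.indices(z.shape)[0]>200)&(sub>0)
rr,cc=np.nonzero(q)
for i in range(len(rr)):print(rr[i],cc[i],W[rr[i],cc[i]].round(3),end=" ")
E
```

```text
circ 280.2840881347656 235.20999145507812 19.975614547729492 0.12760729172048293
0.9666317 414.2607332500401 [0.50248658 0.0540557  0.12250906] [0.53696243 0.06492269 0.12483561]
cap 532 [0.67089296 0.03324348 0.13653258]
((576.3308715820312, 56.040748596191406), (204.50320434570312, 284.3561706542969), 76.28170013427734)
207 282 [0.602 0.061 0.145] 207 283 [0.602 0.058 0.146] 207 284 [0.602 0.056 0.146] 208 282 [0.599 0.061 0.148] 208 283 [0.599 0.058 0.148] 208 284 [0.599 0.056 0.149] 208 285 [0.599 0.054 0.148] 209 282 [0.597 0.061 0.146] 209 283 [0.597 0.058 0.147] 209 284 [0.597 0.056 0.148] 209 285 [0.597 0.054 0.152] 210 282 [0.595 0.061 0.145] 210 283 [0.595 0.058 0.145] 210 284 [0.595 0.056 0.146] 210 285 [0.595 0.054 0.148] 211 282 [0.592 0.061 0.148] 211 283 [0.592 0.058 0.15 ] 211 284 [0.592 0.056 0.148] 211 285 [0.592 0.054 0.147] 212 282 [0.59  0.061 0.15 ] 212 283 [0.59  0.058 0.147] 212 284 [0.59  0.056 0.147] 212 285 [0.59  0.054 0.148] 213 282 [0.588 0.061 0.148] 213 283 [0.588 0.058 0.146] 213 284 [0.588 0.056 0.15 ] 213 285 [0.588 0.054 0.143] 214 281 [0.586 0.063
[... 1631 characters left out ...]
 234 284 [0.54  0.056 0.134] 234 286 [0.54  0.052 0.135] 235 273 [0.538 0.082 0.134] 235 287 [0.537 0.049 0.134] 236 282 [0.535 0.061 0.137] 236 287 [0.535 0.049 0.135] 236 295 [0.535 0.031 0.134] 237 279 [0.533 0.068 0.135] 237 284 [0.533 0.056 0.135] 237 296 [0.533 0.029 0.134] 238 275 [0.531 0.077 0.135] 238 284 [0.531 0.056 0.134] 238 292 [0.531 0.038 0.135] 239 283 [0.528 0.059 0.134] 239 292 [0.528 0.038 0.137] 239 293 [0.528 0.035 0.134] 239 295 [0.528 0.031 0.134] 240 276 [0.526 0.075 0.135] 240 278 [0.526 0.07  0.135] 240 294 [0.526 0.033 0.135] 241 277 [0.524 0.072 0.135] 241 278 [0.524 0.07  0.134] 241 290 [0.524 0.042 0.135] 243 291 [0.519 0.04  0.134] 243 295 [0.519 0.031 0.134]
```

View pics/c0.png

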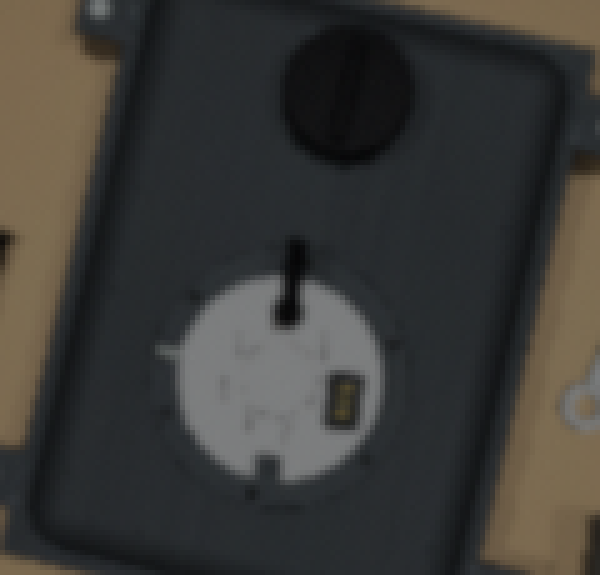

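The top picture shows the pump at px (280,235). The pipe points up to (284,208), the notch points down at (278,253), and the pin's visible end is left at (258,230). In the side picture the pipe points to the filler cap.

- **Mouth centre:** about (0.537, 0.065).
- **Tank yaw:** about -13.6°.
- **Pipe direction:** -6°, so the pump needs about 97° clockwise.

I'll approach from the +y side of the pipe with the jaw shut.

>>> send_rows(
  moves=[
    [[0.988,-0.856,0,0,0,0],[0.988,-0.856,0,0,0,0],[0.988,-0.856,0,0,0,0],[0.988,-0.856,0,0,0,0],[0.988,-0.856,0,0,0,0]],
  ],
  jaw=-1,
)

```text
clock: 1.32
tcp_pos: [0.2731, -0.4748, 0.231]
orientation: [3.097, 0.529, 0.0]
contact_force: [0.2, -0.3, 0.3]
grip_width: 0.0442
grasp_force: 0.0
```

>>> send_rows(
  moves=[
    [[0.988,-0.856,0,0,0,0],[0.988,-0.856,0,0,0,0],[0.988,-0.856,0,0,0,0],[0.988,-0.856,0,0,0,0],[0.988,-0.856,0,0,0,0]],
  ],
)

```text
clock: 1.95
tcp_pos: [0.3378, -0.3609, 0.231]
orientation: [3.096, 0.53, 0.0]
contact_force: [0.6, 0.7, -0.1]
grip_width: 0.0004
grasp_force: 0.0
```

>>> send_rows(
  moves=[
    [[0.988,-0.856,0,0,0,0],[0.988,-0.856,0,0,0,0],[0.988,-0.856,0,0,0,0],[0.988,-0.856,0,0,0,0],[0.988,-0.856,0,0,0,0]],
  ],
)

```text
clock: 2.58
tcp_pos: [0.4024, -0.2473, 0.231]
orientation: [3.096, 0.53, 0.0]
contact_force: [-0.7, -0.2, 0.1]
grip_width: 0.0003
grasp_force: 0.0
```

>>> send_rows(
  moves=[
    [[0.988,-0.856,0,0,0,0],[0.988,-0.856,0,0,0,0],[0.988,-0.856,0,0,0,0],[0.988,-0.856,0,0,0,0],[0.988,-0.856,0,0,0,0]],
  ],
)

```text
clock: 3.2
tcp_pos: [0.4669, -0.1338, 0.231]
orientation: [3.096, 0.53, 0.0]
contact_force: [0.5, 0.4, 0.4]
grip_width: 0.0007
grasp_force: 0.0
```

>>> send_rows(
  moves=[
    [[0.988,-0.856,0,0,0,0],[0.988,-0.856,0,0,0,0],[0.988,-0.856,0,0,0,0],[0.988,-0.856,0,0,0,0],[0.988,-0.856,0,0,0,0]],
  ],
)

```text
clock: 3.82
tcp_pos: [0.5315, -0.0202, 0.231]
orientation: [3.096, 0.53, 0.0]
contact_force: [0.5, -0.6, -0.5]
grip_width: 0.0005
grasp_force: 0.0
```

>>> send_rows(
  moves=[
    [[0.988,-0.856,0,0,0,0],[0.988,-0.856,0,0,0,0],[0.988,-0.856,0,0,0,0],[0.988,-0.856,0,0,0,0],[0.988,-0.856,0,0,0,0]],
  ],
)

```text
clock: 4.45
tcp_pos: [0.5961, 0.0934, 0.2309]
orientation: [3.097, 0.53, 0.0]
contact_force: [0.9, -0.3, 0.1]
grip_width: 0.0006
grasp_force: 0.0
```

>>> send_rows(
  moves=[
    [[0,0,0,0,0,-0.036],[0,0,0,0,0,-0.036],[0,0,0,0,0,-0.036],[0,0,0,0,0,-0.036],[0,0,0,0,0,-0.036]],
  ],
)

```text
clock: 5.08
tcp_pos: [0.5957, 0.0926, 0.2309]
orientation: [-2.823, -1.378, 0.0]
contact_force: [-0.2, -0.3, -0.2]
grip_width: 0.0006
grasp_force: 0.0
```

>>> send_rows(
  moves=[
    [[0,0,0,0,0,-0.036],[0,0,0,0,0,-0.036],[0,0,0,0,0,-0.036],[0,0,0,0,0,-0.036],[0,0,0,0,0,-0.036]],
  ],
)

```text
clock: 5.7
tcp_pos: [0.5957, 0.0926, 0.2309]
orientation: [-2.327, -2.111, 0.0]
contact_force: [0.1, -0.2, 0.3]
grip_width: 0.0004
grasp_force: 0.0
```

>>> send_rows(
  moves=[
    [[0,0,0.84,0,0,0],[0,0,0.84,0,0,0],[0,0,0.84,0,0,0],[0,0,0.84,0,0,0],[0,0,0.84,0,0,0]],
  ],
)

```text
clock: 6.32
tcp_pos: [0.596, 0.092, 0.1457]
orientation: [-2.331, -2.106, 0.0]
contact_force: [0.4, -0.1, 0.3]
grip_width: 0.0003
grasp_force: 0.0
```

>>> send_rows(
  moves=[
    [[-0.12,0,0,0,0,0],[-0.12,0,0,0,0,0],[-0.12,0,0,0,0,0],[-0.12,0,0,0,0,0],[-0.12,0,0,0,0,0]],
  ],
)

```text
clock: 6.95
tcp_pos: [0.595, 0.0798, 0.1472]
orientation: [2.331, 2.106, 0.001]
contact_force: [-0.5, -0.4, -0.5]
grip_width: 0.0005
grasp_force: 0.0
```

>>> send_rows(
  moves=[
    [[-0.198,0.068,0,0,0,0.0222],[-0.198,0.068,0,0,0,0.0222],[-0.198,0.068,0,0,0,0.0222],[-0.198,0.068,0,0,0,0.0222],[-0.198,0.068,0,0,0,0.0222]],
  ],
)

```text
clock: 7.58
tcp_pos: [0.597, 0.0592, 0.1471]
orientation: [-2.663, -1.667, -0.001]
contact_force: [-0.4, 1.6, 0.7]
grip_width: -0.0
grasp_force: 0.7
```

>>> send_rows(
  moves=[
    [[-0.198,0.068,0,0,0,0.0222],[-0.198,0.068,0,0,0,0.0222],[-0.198,0.068,0,0,0,0.0222],[-0.198,0.068,0,0,0,0.0222],[-0.198,0.068,0,0,0,0.0222]],
  ],
)

```text
clock: 8.2
tcp_pos: [0.5916, 0.039, 0.1471]
orientation: [-2.912, -1.18, -0.001]
contact_force: [0.5, 1.4, -0.1]
grip_width: 0.0003
grasp_force: 0.7
```

>>> send_rows(
  moves=[
    [[-0.198,0.068,0,0,0,0.0222],[-0.198,0.068,0,0,0,0.0222],[-0.198,0.068,0,0,0,0.0222],[-0.198,0.068,0,0,0,0.0222],[-0.198,0.068,0,0,0,0.0222]],
  ],
)

```text
clock: 8.82
tcp_pos: [0.5798, 0.0219, 0.1472]
orientation: [3.072, 0.657, 0.001]
contact_force: [0.6, 1.7, 0.1]
grip_width: 0.0003
grasp_force: 0.7
```

>>> send_rows(
  moves=[
    [[-0.198,0.068,0,0,0,0.0222],[-0.198,0.068,0,0,0,0.0222],[-0.198,0.068,0,0,0,0.0222],[-0.198,0.068,0,0,0,0.0222],[-0.198,0.068,0,0,0,0.0222]],
  ],
)

```text
clock: 9.45
tcp_pos: [0.5629, 0.0097, 0.1472]
orientation: [3.139, 0.114, 0.002]
contact_force: [0.9, -1.0, 0.3]
grip_width: 0.0003
grasp_force: 0.8
```

```bash
python3 - <<'E'
from h import *
C=np.array([.537,.0652])
s=ctrl.state();p=np.array(s["tcp_pos"]);o=s["orientation"];print(s["clock"],p,2*np.degrees(np.arctan2(o[1],o[0])),s["contact_force"])
d=p[:2]-C;print(np.hypot(*d),np.degrees(np.arctan2(d[1],d[0])))
for cam in("top","side"):
    I,D=ctrl.get_image(cam);np.save(cam+"1.npy",D);cv2.imwrite(f"pics/{cam}1.png",I[:,:,::-1])
    r,c=[int(v) for v in w2px(cam,[*C,.122])];print(cam,r,c)
    a=cv2.resize(I[r-45:r+45,c-45:c+45,::-1],(540,540),interpolation=3)
    if cam=="top":A=a
cv2.imwrite("pics/c1.png",cv2.resize(np.hstack([A,a]),(800,400)))
E
```

```text
9.45 [0.5629326  0.00972703 0.14720233] 4.157958200362837 [ 0.88453843 -0.98268423  0.28842579]
0.06123520682113491 -64.94476662663996
top 235 280
side 229 300
```

View pics/c1.png

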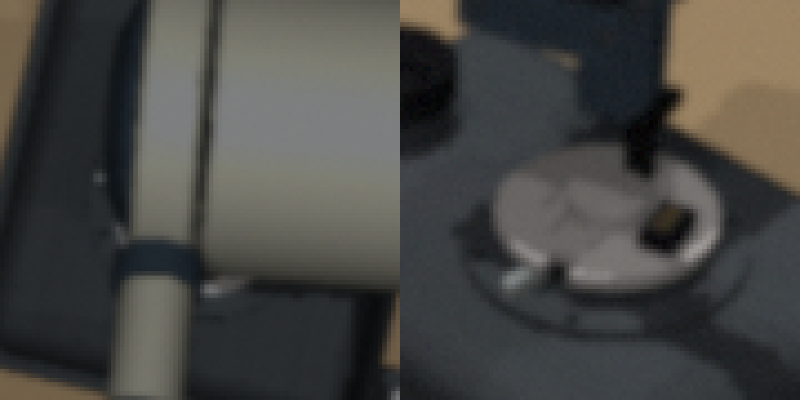

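```bash
python3 - <<'E'
from h import *
C=np.array([.537,.0652])
u=lambda a:np.array([np.cos(np.radians(a)),np.sin(np.radians(a))])
for a in(70,76.4,83):print("pin",a,[np.round(w2px("side",[*(C+r*u(a)),.116]),1) for r in(.049,.061)])
I=cv2.imread("pics/side1.png")
# brightness along rim at r 43 z .122
def samp(I,r,z,A):
    P=np.array([w2px("side",[*(C+r*u(a)),z]) for a in A],np.float32)
    return cv2.remap(I.min(2),P[:,1].copy()[None],P[:,0].copy()[None],1)[0].astype(int)
A=np.arange(60,125,3)
print(A);print(samp(I,.042,.122,A));print(samp(I,.044,.122,A));print("pin",samp(I,.055,.116,A),samp(I,.058,.115,A))
E
```

```text
pin 70 [array([241.8, 279.8]), array([244.2, 274.6])]
pin 76.4 [array([243.2, 281.7]), array([246., 277.])]
pin 83 [array([244.5, 284. ]), array([247.6, 279.8])]
[ 60  63  66  69  72  75  78  81  84  87  90  93  96  99 102 105 108 111
 114 117 120 123]
[100 102 104 107 108 108 108 109 109 101  86  77  77  80  89 102 111 116
 115 115 115 115]
[ 99 104 110 117 119 118 120 121 122 114  91  71  64  67  82 106 119 120
 118 117 117 116]
pin [ 32  33  36  38  44  64 102 118 105  77  60  45  36  40  41  39  34  31
  30  32  33  34] [ 29  39  49  53  56  75 114 122  95  68  55  48  47  53  53  49  40  33
  31  29  32  32]
```

>>> send_rows(
  moves=[
    [[-0.173,0.06,0,0,0,0.0194],[-0.173,0.06,0,0,0,0.0194],[-0.173,0.06,0,0,0,0.0194],[-0.173,0.06,0,0,0,0.0194],[0,0,0,0,0,0]],
  ],
)

```text
clock: 10.18
tcp_pos: [0.5488, 0.0054, 0.147]
orientation: [3.131, -0.262, 0.0]
contact_force: [1.1, -0.8, -0.3]
grip_width: 0.0003
grasp_force: 0.1
```

```bash
cat > m.py <<'E'
import sys
from h import *
n=sys.argv[1];drop=float(sys.argv[2]) if len(sys.argv)>2 else 0
C=np.array([.537,.0652])
u=lambda a:np.array([np.cos(np.radians(a)),np.sin(np.radians(a))])
s=ctrl.state();p=np.array(s["tcp_pos"]);o=s["orientation"];print(s["clock"],p,2*np.degrees(np.arctan2(o[1],o[0])),s["contact_force"])
I=ctrl.get_image("side")[0][:,:,::-1].copy()
def samp(r,z,A):
    P=np.array([w2px("side",[*(C+r*u(a)),z]) for a in A],np.float32)
    return cv2.remap(I.min(2),P[:,1].copy()[None],P[:,0].copy()[None],1)[0].astype(int)
A=np.arange(60,125,3)
print(A);print(samp(.042,.122-drop,A));print(samp(.044,.122-drop,A));print("pin",samp(.055,.116,A))
r,c=[int(v) for v in w2px("side",[*C,.122])]
cv2.imwrite(f"pics/{n}.png",cv2.resize(I[r-25:r+35,c-40:c+40],(800,600),interpolation=3))
E
python3 m.py s2
```

```text
10.175 [0.54875132 0.00536381 0.14702552] -9.582341730026835 [ 1.11821437 -0.76335959 -0.34708249]
[ 60  63  66  69  72  75  78  81  84  87  90  93  96  99 102 105 108 111
 114 117 120 123]
[148 152 158 156 147 126  96  78  74  91 120 146 157 159 148 137 133 127
 121 116 113 113]
[159 160 163 163 152 130 100  78  68  84 118 150 163 165 161 151 148 143
 136 132 124 119]
pin [ 55  56  55  52  51  67 102 120 107  79  66  59  55  41  34  34  29  30
  32  30  33  35]
```

View pics/s2.png

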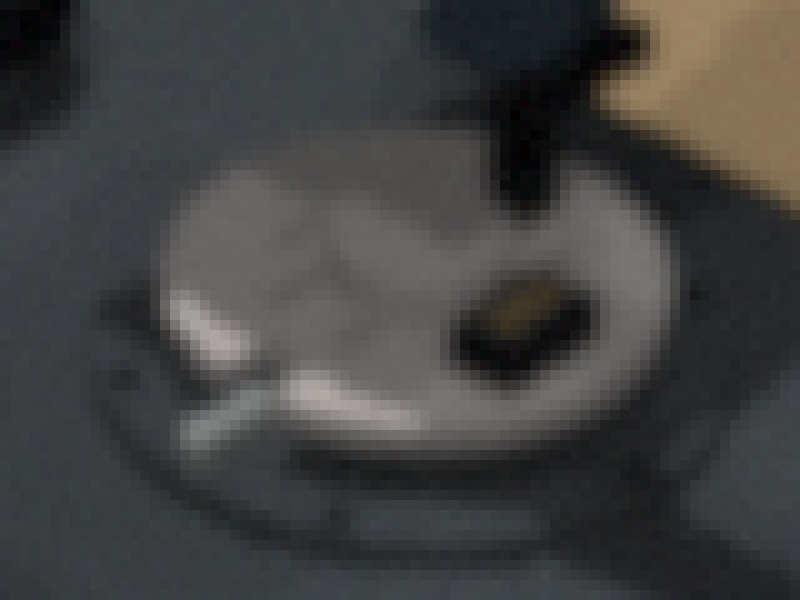

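The side crop shows the notch at about (265,370), nearly over the pin's bright end at (225,415). It is roughly 2–4° short, so I'll nudge it on and then back off and rise.

>>> send_rows(
  moves=[
    [[-0.06,0.022,0,0,0,0.007],[-0.063,0.022,0,0,0,0.007],[0,0,0,0,0,0],[0.4,0,0,0,0,0],[0.4,0,0,0,0,0]],
  ],
)

```text
clock: 10.85
tcp_pos: [0.5623, 0.0015, 0.1469]
orientation: [-3.124, 0.333, 0.0]
contact_force: [-0.6, 0.1, -0.1]
grip_width: 0.0006
grasp_force: 0.0
```

>>> send_rows(
  moves=[
    [[0,0,-0.6,0,0,0],[0,0,-0.6,0,0,0],[0,0,-0.6,0,0,0],[0,0,-0.6,0,0,0],[0,0,0,0,0,0]],
  ],
)

```text
clock: 11.48
tcp_pos: [0.5622, 0.0016, 0.1961]
orientation: [-3.124, 0.334, -0.003]
contact_force: [0.3, 0.3, -0.3]
grip_width: 0.0003
grasp_force: 0.0
```

```bash
python3 m.py s3
```

```text
11.475 [0.5622286  0.00161201 0.19611536] 347.80723399130875 [ 0.25758075  0.27658593 -0.27444208]
[ 60  63  66  69  72  75  78  81  84  87  90  93  96  99 102 105 108 111
 114 117 120 123]
[137 145 154 147 130 101  77  66  79 108 137 155 164 169 171 169 162 156
 152 141 134 133]
[150 154 159 157 137 109  78  63  71 103 141 161 168 174 178 177 173 170
 167 157 149 150]
pin [ 55  54  55  50  51  66 103 119 106  79  64  57  46  34  29  31  32  30
  32  33  32  34]
```

View pics/s3.png

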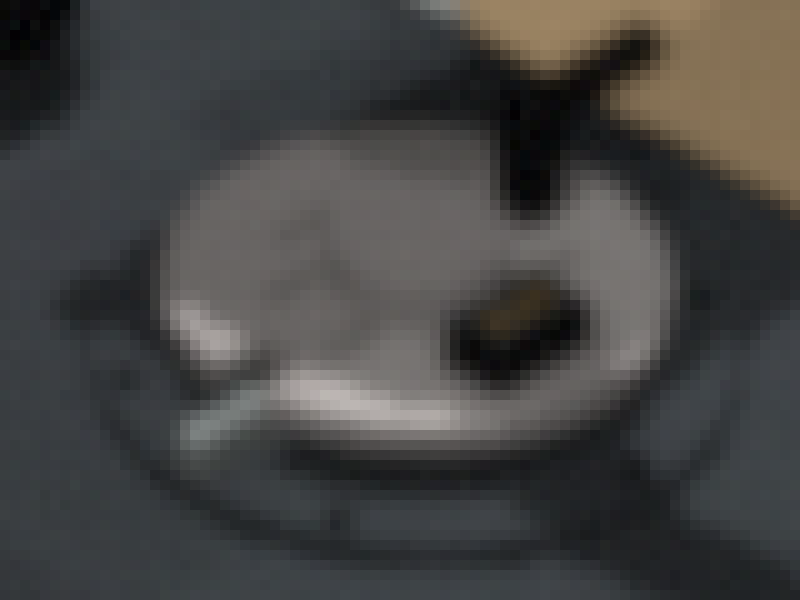

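The notch now sits at about 81° and the pin at about 81° in the same frame, so they are aligned. I'll move over the cap and come down.

>>> send_rows(
  moves=[
    [[-0.38,-0.568,0,0,0,0],[-0.38,-0.568,0,0,0,0],[-0.38,-0.568,0,0,0,0],[-0.38,-0.568,0,0,0,0],[-0.38,-0.568,0,0,0,0]],
  ],
)

```text
clock: 12.15
tcp_pos: [0.5362, 0.0662, 0.1949]
orientation: [-3.124, 0.333, 0.0]
contact_force: [-1.1, -0.1, -0.1]
grip_width: 0.0008
grasp_force: 0.0
```

>>> send_rows(
  moves=[
    [[0,0,0.6,0,0,0],[0,0,0.6,0,0,0],[0,0,0.6,0,0,0],[0,0,0.3,0,0,0],[0,0,0.1,0,0,0]],
  ],
)

```text
clock: 12.78
tcp_pos: [0.5365, 0.065, 0.1504]
orientation: [3.124, -0.334, -0.001]
contact_force: [-0.4, 0.4, 0.2]
grip_width: 0.0001
grasp_force: 0.0
```

>>> send_rows(
  moves=[
    [[0,0,0.06,0,0,0],[0,0,0.06,0,0,0],[0,0,0.06,0,0,0],[0,0,0.06,0,0,0],[0,0,0,0,0,0]],
  ],
)

```text
clock: 13.4
tcp_pos: [0.5368, 0.0651, 0.1467]
orientation: [-3.124, 0.334, -0.001]
contact_force: [-0.7, -0.7, 5.4]
grip_width: 0.0007
grasp_force: 2.7
```

>>> send_rows(
  moves=[
    [[0,0,0.05,0,0,0],[0,0,0.05,0,0,0],[0,0,0.05,0,0,0],[0,0,0.05,0,0,0],[0,0,0,0,0,0]],
  ],
)

```text
clock: 14.02
tcp_pos: [0.5368, 0.0651, 0.1427]
orientation: [-3.124, 0.334, -0.001]
contact_force: [-1.9, -0.5, 6.6]
grip_width: 0.0003
grasp_force: 3.0
```

>>> send_rows(
  moves=[
    [[0,0,0.05,0,0,0],[0,0,0.05,0,0,0],[0,0,0.04,0,0,0],[0,0,0.04,0,0,0],[0,0,0,0,0,0]],
  ],
)

```text
clock: 14.65
tcp_pos: [0.5368, 0.0651, 0.1392]
orientation: [-3.124, 0.334, -0.001]
contact_force: [-1.5, -1.2, 8.4]
grip_width: 0.0005
grasp_force: 3.9
```

>>> send_rows(
  moves=[
    [[0,0,0.03,0,0,0],[0,0,0.03,0,0,0],[0,0,0,0,0,0],[0,0,0,0,0,0],[0,0,0,0,0,0]],
  ],
)

```text
clock: 15.28
tcp_pos: [0.5369, 0.0651, 0.139]
orientation: [-3.124, 0.334, -0.003]
contact_force: [-7.7, 0.2, 28.0]
grip_width: 0.0006
grasp_force: 13.6
```

Firm stop at 28 N with the TCP at 0.139, the expected home height. Now straight up, away, and check.

>>> send_rows(
  moves=[
    [[0,0,-0.3,0,0,0],[0,0,-0.9,0,0,0],[0,0,-0.9,0,0,0],[0,0,-0.9,0,0,0],[0,0,-0.9,0,0,0]],
  ],
)

```text
clock: 15.9
tcp_pos: [0.5367, 0.0652, 0.2162]
orientation: [-3.124, 0.334, -0.001]
contact_force: [-0.1, 1.1, 0.3]
grip_width: 0.0005
grasp_force: 0.0
```

>>> send_rows(
  moves=[
    [[0,0.95,-0.5,0,0,0],[0,0.95,-0.5,0,0,0],[0,0.95,-0.5,0,0,0],[0,0.95,0,0,0,0],[0,0.95,0,0,0,0]],
  ],
)

```text
clock: 16.52
tcp_pos: [0.516, -0.0291, 0.245]
orientation: [3.124, -0.334, -0.001]
contact_force: [-0.0, -0.4, 0.1]
grip_width: 0.0005
grasp_force: 0.0
```

>>> send_rows(
  moves=[
    [[0,0.95,0,0,0,0],[0,0.95,0,0,0,0],[0,0.95,0,0,0,0],[0,0.95,0,0,0,0],[0,0.95,0,0,0,0]],
  ],
)

```text
clock: 17.15
tcp_pos: [0.4962, -0.1218, 0.2453]
orientation: [3.124, -0.334, -0.0]
contact_force: [-0.1, 0.2, 0.4]
grip_width: 0.0005
grasp_force: 0.0
```

```bash
python3 m.py s4 0.01; python3 - <<'E'
from h import *
I,D=ctrl.get_image("top");W=cloud("top",D);D0=np.load("top0.npy");W0=cloud("top",D0)
g=I.min(2);m=np.zeros(g.shape,bool);m[215:256,260:300]=1;m&=g>90
print(m.sum(),np.median(W[m][:,2]))
m0=np.zeros(g.shape,bool);m0[244:254,284:290]=1;print(np.median(W0[m0][:,2]),np.median(W[m0][:,2]))
a=cv2.resize(I[190:280,230:350,::-1],(400,300),interpolation=3)
b=cv2.resize(cv2.imread("pics/s4.png"),(400,300))
cv2.imwrite("pics/f.png",np.hstack([a,b]))
E
```

```text
17.15 [ 0.49616627 -0.12177617  0.24528761] -12.193606882977196 [-0.05805004  0.16124255  0.36528066]
[ 60  63  66  69  72  75  78  81  84  87  90  93  96  99 102 105 108 111
 114 117 120 123]
[180 179 176 173 164 152 135 116 103 112 144 167 176 179 179 179 179 177
 177 177 174 170]
[174 175 174 169 162 149 134 112  96 111 145 166 174 176 176 177 178 177
 177 177 174 170]
pin [ 57  61  65  72  78  95 120 129 109  79  74 101 119 127 132 134 137 142
 143 142 142 140]
1127 0.11221132686345259
0.12164068566071537 0.11197403036457583
```

View pics/f.png

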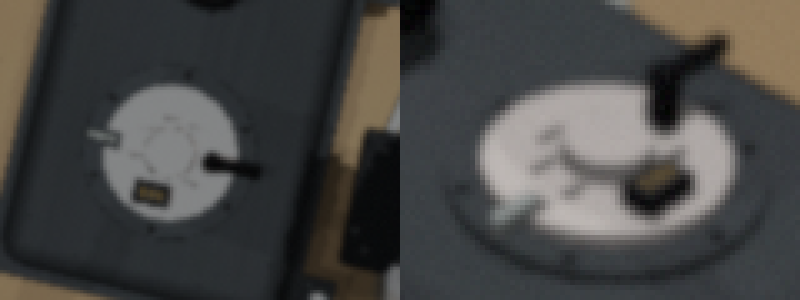

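The final picture shows the pin inside the notch at (105,138) in the top crop. The flange top has gone from 0.1216 to 0.112 m, so it is fully home. Nothing is touching, so I'm handing in.

```bash
python3 -c "
from station import ctrl
print(ctrl.close_job())"
```

```text
the job is handed in; nothing more can be done
None
```

The pump was turned about 97° clockwise until its notch stood over the pin, then pressed down about 10 mm onto the seat; the arm was clear when I handed the job in at about 17 s.

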